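# Print four price labels at the whistle stall

## Robot

A 6-joint arm with a two-finger parallel gripper is mounted at the origin on the work surface. World frame = base frame: x ahead of the robot, y to its left, z up, the work surface at z = 0. Lengths are in m, angles in rad, forces in N, time in s.
With the tool pointing down it reaches from about 0.25 to 0.775 m from the base axis. Payload 4 kg.
Tool frame: the origin (TCP) lies midway between the tips of the shut fingers; the grasp point (between the pads) lies 19 mm behind it (pinch_z is the distance from the TCP to the grasp point, in m); z points along the fingers, y is the line along which they close (so a half turn about z gives the same grasp; the last joint's range is limited). The gripper opens to 94 mm and grips with 3 to 60 N. Pads are 16 mm wide; open, the fingers measure 119 mm over their backs; the gripper's body (75 mm by 177 mm) begins 78 mm behind the grasp point.
Start: joints at [1.003, 0.087, 1.371, -0, 1.684, -0.103], TCP at [0.247, 0.492, 0.172] pointing down, gripper open.
Joint ranges: [-3.1, 3.1], [-0.76, 2.03], [0.27, 2.55], [-1.08, 4.22], [0.17, 2.65], [-2.57, 2.57]. Speed limits (rad/s): [2.79, 2.79, 3.14, 3.14, 3.14, 3.14].

## Interface

Orientations are given as a 3x3 rotation matrix whose columns are the frame's x, y, z axes.
In Python, from bench import * gives the robot as it stands.
- The arm moves only by the tool play_rows, never from a script. Its argument "commands" is a list of rows, each an object of numbers: "dx", "dy", "dz": the shift along the tool's x, y, z as a fraction of full scale; "wx", "wy", "wz": the turn, a rotation vector about the tool's x, y, z as a fraction of full scale. In form: [{"dx": .., "dy": .., "dz": .., "wx": .., "wy": .., "wz": ..}, ...]. A call has exactly 10 rows; each row shifts and turns the commanded pose from where the row before left it, along the tool's axes as they then stand; what a row does not reach is not made up. Full scale, the value 1, is 25 mm for a shift and 6 degrees for a turn. A row lasts 1/12 s, in which the tool goes at most 41.7 mm and 7.16 degrees, less where a joint would pass 70% of its speed; a pose out of reach is approached as far as the arm can. A call with a number of a shift or a turn outside -1 to 1 is refused whole. A call with a gripper value outside its range is refused whole. "hand" is the gripper's target within -1 to 1 (fully open at 1, half-way at 0, shut at -1), set as the call begins (left out, the last holds). The fingers move at their own pace and stop on an object; the grip force is fixed at half the most. Time passes only in rows, so rows that do not move let the fingers close, or fill a call up. It gives the time, the measured TCP pose, the force, the opening and the grip force at its end, in the units of the state.
- observe(): the state, without advancing time (a new reading comes with each control period).
- camera(name): name is "scene" or "top"; returns a dict with "image" (384x512x3 uint8, blue, green, red), "range_z" (384x512 float32, m along the optical axis (not along the pixel's ray), 0 where there is no reading), "intrinsics" (3x3 intrinsics, pixels), "xyz" and "orientation" of the camera in the world. Camera axes: x right, y down, z forward; pixel columns grow to the right and rows downward; lengths in m; the calibration is good to about 2 mm. A picture is of the moment at which its call begins.
- sign_off(): hands the job in; it is judged then, once.
The state is a dict: "clock": time; "joint_positions": joint angles; "joint_vel": joint speeds; "tau": joint torques, N m; "tcp_pos": TCP position; "tcp_rot": TCP orientation; "wrist_force": force on the tool from outside, world axes, zero at the start; "torque": the same for the moment, N m; "gripper_width": finger opening in m; "grip_force": force on a finger pad.
Only numpy, scipy, OpenCV 4.12 (cv2) and the standard library are available. Lean on these libraries where they do the work, as an engineer would, in place of code of your own. Each camera call takes 0.05 s, during which the arm holds its last target. There are 200 camera calls.

## Task

Print a price label for each of the four rooster whistles: turn the label printer's clicking dial clockwise to the four-dot mark. Then press the trigger button down to its halfway stop, pause there for about a second so the label feed gets ready, press it fully down to print, and let it come back up. Never press it fully down while the dial is on another number, and leave the display box and the other wares where they are.

Things in the scene. Friction and masses are not known exactly. Their poses are not given: they have to be found in the camera images.
- printer: White label printer, fixed, 190 (own x) x 210 (own y) mm, flat top 85 mm above the shelf. Origin: centre of its underside, z up; -x side (label slot) towards the robot, yaw up to 0.4 rad. On top: dial at own x -35, y +55 mm; trigger button at own x -35, y -55 mm; grey roll cover 18 mm high at own x +37 to +87 mm; groups of 1 to 5 small black dots round the dial's far (+x) side.
- dial (a joint): Black click dial on a vertical axis, growing clockwise from above. Five detents: 0 = one dot, 0.45 = two, 0.90 = three, 1.35 = four, 1.80 rad = five dots; end stops just beyond. Starts at or near one to three dots. About 0.05 N m takes it over a click; let go, it snaps to the nearest detent. At value q its nose points 0.90 - q rad anticlockwise from the printer's +x.
- dial_grip (a point): Middle of the dial's bar grip, on the turning axis, 19.5 mm above the printer's top. Own x along the bar to its nose (white line on top), z up; turns with the dial. The bar is 40 mm long plus a small nose, 14 mm thick, and stands 6.5 to 32.5 mm above the printer's top on a round skirt 54 mm across, 6.5 mm high.
- trigger (a joint): Travel of the steel two-stage trigger button, straight down: 0 = up, 0.005 m = halfway stop, 0.010 m = fully down. A light spring (0.6 N rising to about 2 N) reaches to the halfway stop; there it stands firm until about 8.5 N, then goes on down, needing about 12.5 N at the bottom. It springs back up when let go.
- trigger_top (a point): Centre of the top face of the trigger button; the cap is 32 mm across, its top 20 mm above the printer's top when up (moves down with it), in a low 45 mm collar 5 mm high.
- display_box: Bystander: open wooden display box fixed to the shelf on the right, 170 (own x) x 220 (own y) x 48 mm, with four ochre clay rooster whistles standing inside (up to 75 mm high) and its lid leaning open on the side away from the printer (up to 210 mm high). Origin: centre of the underside.
- slide_whistle: Bystander: loose maple slide whistle lying on the shelf on the left, 196 mm long along its own x, 22 mm thick. Origin on its underside.
- ocarina: Bystander: loose bone-white ocarina on the shelf on the left, 64 mm across with a mouthpiece along its own x, 34 mm high. Origin: centre of the underside.
- mouthpiece_ring: Bystander: loose copper mouthpiece ring lying on the shelf on the left, 34 mm across, 12 mm high. Origin: centre of the underside.

How it is judged:
On the way, in this order (a step that is already met when the one before it is completed fails the run):
1. the dial stands in the four-dot detent, the button still up (value of joint dial between 1.23 and 1.47 rad and value of joint trigger below 0.002 m), for 0.2 s.
2. with the dial on four, the button is held at its halfway stop (3.5 to 6.5 mm down) for 0.7 s (value of joint trigger between 0.0035 and 0.0065 m and value of joint dial between 1.23 and 1.47 rad), for 0.7 s.
3. with the dial on four, the button is fully down (more than 8.5 mm) (value of joint trigger above 0.0085 m and value of joint dial between 1.23 and 1.47 rad), for 0.05 s.
At the end, for the whole second after the job is handed in: The dial rests in the four-dot detent (1.35 rad, within 0.12) and the trigger button is back up (less than 1.5 mm down) (value of joint trigger below 0.0015 m and value of joint dial between 1.23 and 1.47 rad and velocity of joint dial between -0.1 and 0.1 rad/s); the robot touches nothing.
It fails at once if the button pressed past its halfway stop (more than 8 mm down) while the dial is not on four (value of joint trigger above 0.008 m and (value of joint dial below 1.2 rad or value of joint dial above 1.5 rad)).
It fails at once if a loose ware moved by more than 20 mm (distance of any of slide_whistle, ocarina, mouthpiece_ring from where it was at the start of the episode above 0.02 m).
It fails at once if the display box or its roosters struck (more than 5 N) (contact force between display_box and anything else above 5 N).
It also fails if it takes over 48 s, if anything falls off the work surface, if the arm or the gripper's body presses on something with over 40 N, if the wrist force passes 120 N, or if a joint passes its speed limit or range.

## Working session

There is one attempt and no reset: what is moved stays moved. The work goes in short steps, Python scripts to look and compute and a tool call to move; the robot and the scene stay as the last step left them, time stands still between calls to the robot, and variables do not carry over. Pictures are saved under pics/ and viewed, at most 10 in all, crops included, and the job is handed in when it is done.

Besides the shell and the picture viewer there is one more tool, called as name(argument=value, ...), one argument or row to a line, values as JSON. play_rows: Moves the arm, as the interface text tells. Shift numbers are shares of 25 mm and turn numbers shares of 6 degrees, none past 1 either way. Its arguments: {"type":"object","properties":{"commands":{"type":"array","items":{"type":"object","properties":{"dx":{"type":"number","minimum":-1,"maximum":1},"dy":{"type":"number","minimum":-1,"maximum":1},"dz":{"type":"number","minimum":-1,"maximum":1},"wx":{"type":"number","minimum":-1,"maximum":1},"wy":{"type":"number","minimum":-1,"maximum":1},"wz":{"type":"number","minimum":-1,"maximum":1}}}},"hand":{"type":"number"}},"required":["commands"]}

```bash
mkdir -p pics; cat > h.py <<'E'
from bench import *
import numpy as np, cv2
def P(c,u,v,z=None):
    """pixel -> world, by range or on the plane z"""
    K=np.array(c["intrinsics"]);R=np.array(c["orientation"]);t=np.array(c["xyz"])
    d=R@np.linalg.inv(K)@np.array([u,v,1.])
    s=c["range_z"][int(round(v)),int(round(u))] if z is None else (z-t[2])/d[2]
    return t+s*d
E
python3 - <<'E'
from h import *
import pickle
c=camera("top");pickle.dump(c,open("top.pkl","wb"))
cv2.imwrite("pics/top.png",c["image"])
s=observe();print({k:np.round(s[k],3).tolist() for k in s});print(c["xyz"],c["intrinsics"],c["orientation"])
E
```

```text
{'clock': 0.05, 'joint_positions': [1.003, 0.088, 1.372, -0.0, 1.684, -0.103], 'joint_vel': [-0.0, -0.0, -0.002, -0.0, -0.0, -0.0], 'tau': [0.002, -34.154, -30.36, 0.072, 0.031, -0.0], 'tcp_pos': [0.246, 0.491, 0.171], 'tcp_rot': [[-0.894, 0.448, -0.001], [0.448, 0.894, -0.002], [0.0, -0.002, -1.0]], 'wrist_force': [0.138, 0.407, 0.031], 'torque': [-0.047, 0.008, -0.003], 'grip_force': 0.0, 'gripper_width': 0.094}
[ 0.35815042 -0.02134653  1.16300083] [[399.48903673   0.         255.15211069]
 [  0.         399.48903673 188.73347167]
 [  0.           0.           1.        ]] [[ 0.00951428 -0.98683611  0.16144342]
 [-0.99991163 -0.00788991  0.0106997 ]
 [-0.00928508 -0.16153095 -0.98682397]]
```

View pics/top.png

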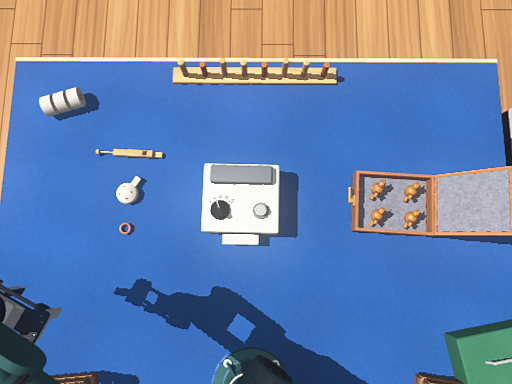

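The overview shows the printer at about (241,200), with the dial near (220,210) and the button near (261,210). The whistle, ocarina and ring are to the left at x 95–165, and the box is to the right at x ≥ 350. I'll enlarge the printer.

```bash
python3 - <<'E'
from h import *
import pickle
c=pickle.load(open("top.pkl","rb"))
cv2.imwrite("pics/crop.png",cv2.resize(c["image"][155:245,190:290],None,fx=6.4,fy=6.4,interpolation=cv2.INTER_CUBIC))
E
```

```text
(no output)
```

View pics/crop.png

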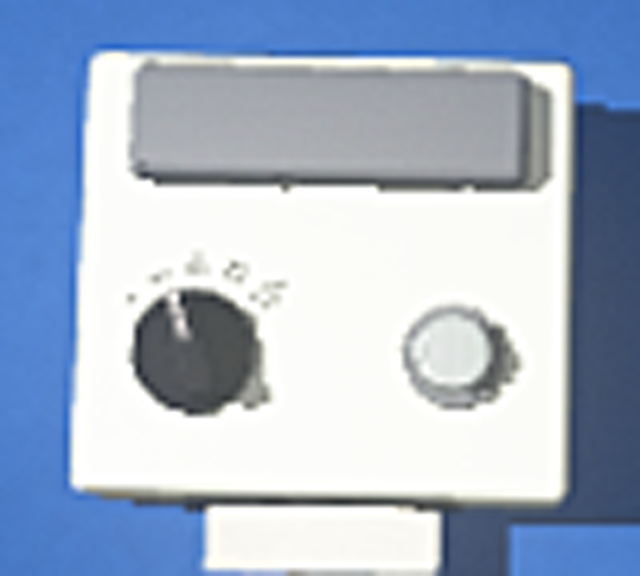

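The crop shows the printer-top corners near (90,52), (574,62), (567,500) and (72,488). The button cap centre is at (454,350), the dial skirt centre at (195,352), and the white line runs from (172,292) to (184,338), which is about two dots.

```bash
python3 - <<'E'
from h import *
import pickle
c=pickle.load(open("top.pkl","rb"))
q=lambda x,y,z:P(c,190+(x+.5)/6.4-.5,155+(y+.5)/6.4-.5,z)
C=[q(*p,.085) for p in [(90,52),(574,62),(567,496),(72,486)]]
for p in C: print(p.round(4))
print("sides",[np.linalg.norm(C[i]-C[(i+1)%4]).round(4) for i in range(4)])
ctr=np.mean(C,0)
ax=(C[0]-C[3]+C[1]-C[2])[:2]; ay=(C[0]-C[1]+C[3]-C[2])[:2]
y1=np.arctan2(ax[1],ax[0]); y2=np.arctan2(-ay[0],ay[1]); print("ctr",ctr,"yaw",y1,y2)
b=q(450,350,.105); d=q(195,352,.0915)
v=(d-b)[:2]; y3=np.arctan2(-v[0],v[1]); print("btn",b,"dial",d,"dist",np.linalg.norm(v),"yaw",y3)
for y in (y2,y3):
  R=np.array([[np.cos(y),-np.sin(y)],[np.sin(y),np.cos(y)]])
  print("pred dial",ctr[:2]+R@[-.035,.055],"btn",ctr[:2]+R@[-.035,-.055])
l=q(172,292,.1175)-q(184,338,.1175); a=np.arctan2(l[1],l[0]); print("nose yaw",a,"q",.9-(a-y3), "4-dot yaw",y3-.45)
# depth checks
for n,(x,y) in dict(top=(320,250),btn=(450,350),cover=(320,120),dial=(195,340)).items(): print(n,P(c,190+x/6.4,155+y/6.4).round(4))
E
```

```text
[0.6064 0.1336 0.085 ]
[ 0.6035 -0.0756  0.085 ]
[ 0.4171 -0.0726  0.085 ]
[0.4194 0.1355 0.085 ]
sides [np.float64(0.2092), np.float64(0.1864), np.float64(0.2081), np.float64(0.187)]
ctr [0.51157245 0.03022672 0.085     ] yaw -0.013069860314212797 -0.012437113058179464
btn [ 0.47597717 -0.0230115   0.105     ] dial [0.47572235 0.08441568 0.0915    ] dist 0.10742748896878643 yaw 0.0023719621823613452
pred dial [0.47725918 0.08565775] btn [ 0.47589113 -0.02433374]
pred dial [0.47644209 0.08514355] btn [ 0.476703   -0.02485615]
nose yaw 0.27738693986691726 q 0.6249850223154441 4-dot yaw -0.44762803781763866
top [0.5192 0.0315 0.0868]
btn [ 0.4749 -0.0241  0.1049]
cover [0.572  0.0315 0.1047]
dial [0.4768 0.0809 0.117 ]
```

play_rows(
  commands=[
    {"dx": -0.78,"dy": -0.52},
    {"dx": -0.78,"dy": -0.52},
    {"dx": -0.78,"dy": -0.52},
    {"dx": -0.78,"dy": -0.52},
    {"dx": -0.78,"dy": -0.52},
    {"dx": -0.78,"dy": -0.52},
    {"dx": -0.78,"dy": -0.52},
    {"dx": -0.78,"dy": -0.52},
    {"dx": -0.78,"dy": -0.52},
    {"dx": -0.78,"dy": -0.52},
  ],
  hand=1,
)

```text
invalid input
```

play_rows(
  commands=[
    {"dx": -0.78,"dy": -0.52},
    {"dx": -0.78,"dy": -0.52},
    {"dx": -0.78,"dy": -0.52},
    {"dx": -0.78,"dy": -0.52},
    {"dx": -0.78,"dy": -0.52},
    {"dx": -0.78,"dy": -0.52},
    {"dx": -0.78,"dy": -0.52},
    {"dx": -0.78,"dy": -0.52},
    {"dx": -0.78,"dy": -0.52},
    {"dx": -0.78,"dy": -0.52},
  ],
)

```text
invalid input
```

play_rows(
  commands=[
    {"wz": -0.9},
    {"wz": -0.9},
    {"wz": -0.9},
    {"wz": -0.9},
    {"wz": -0.9},
    {"wz": -0.9},
    {"wz": -0.9},
    {"wz": -0.9},
    {"wz": -0.6},
    {},
  ],
)

```text
invalid input
```

play_rows(
  commands=[
    {"dx": -0.78,"dy": -0.52,"dz": 0,"wx": 0,"wy": 0,"wz": 0},
    {"dx": -0.78,"dy": -0.52,"dz": 0,"wx": 0,"wy": 0,"wz": 0},
    {"dx": -0.78,"dy": -0.52,"dz": 0,"wx": 0,"wy": 0,"wz": 0},
    {"dx": -0.78,"dy": -0.52,"dz": 0,"wx": 0,"wy": 0,"wz": 0},
    {"dx": -0.78,"dy": -0.52,"dz": 0,"wx": 0,"wy": 0,"wz": 0},
    {"dx": -0.78,"dy": -0.52,"dz": 0,"wx": 0,"wy": 0,"wz": 0},
    {"dx": -0.78,"dy": -0.52,"dz": 0,"wx": 0,"wy": 0,"wz": 0},
    {"dx": -0.78,"dy": -0.52,"dz": 0,"wx": 0,"wy": 0,"wz": 0},
    {"dx": -0.78,"dy": -0.52,"dz": 0,"wx": 0,"wy": 0,"wz": 0},
    {"dx": -0.78,"dy": -0.52,"dz": 0,"wx": 0,"wy": 0,"wz": 0},
  ],
  hand=1,
)

```text
clock: 0.88
tcp_pos: [0.3626, 0.2868, 0.171]
tcp_rot: [[-0.894, 0.448, -0.001], [0.448, 0.894, -0.001], [0.001, -0.001, -1.0]]
wrist_force: [0.6, 0.3, 0.8]
gripper_width: 0.0936
grip_force: 0.0
```

play_rows(
  commands=[
    {"dx": -0.78,"dy": -0.52,"dz": 0,"wx": 0,"wy": 0,"wz": 0},
    {"dx": -0.78,"dy": -0.52,"dz": 0,"wx": 0,"wy": 0,"wz": 0},
    {"dx": -0.78,"dy": -0.52,"dz": 0,"wx": 0,"wy": 0,"wz": 0},
    {"dx": -0.78,"dy": -0.52,"dz": 0,"wx": 0,"wy": 0,"wz": 0},
    {"dx": -0.78,"dy": -0.52,"dz": 0,"wx": 0,"wy": 0,"wz": 0},
    {"dx": -0.78,"dy": -0.52,"dz": 0,"wx": 0,"wy": 0,"wz": 0},
    {"dx": -0.78,"dy": -0.52,"dz": 0,"wx": 0,"wy": 0,"wz": 0},
    {"dx": -0.78,"dy": -0.52,"dz": 0,"wx": 0,"wy": 0,"wz": 0},
    {"dx": -0.78,"dy": -0.52,"dz": 0,"wx": 0,"wy": 0,"wz": 0},
    {"dx": -0.75,"dy": -0.5,"dz": 0,"wx": 0,"wy": 0,"wz": 0},
  ],
  hand=1,
)

```text
clock: 1.72
tcp_pos: [0.4782, 0.084, 0.171]
tcp_rot: [[-0.894, 0.448, -0.001], [0.448, 0.894, -0.0], [0.001, -0.001, -1.0]]
wrist_force: [0.5, 0.2, 0.1]
gripper_width: 0.0936
grip_force: 0.0
```

play_rows(
  commands=[
    {"dx": 0,"dy": 0,"dz": 0,"wx": 0,"wy": 0,"wz": -0.9},
    {"dx": 0,"dy": 0,"dz": 0,"wx": 0,"wy": 0,"wz": -0.9},
    {"dx": 0,"dy": 0,"dz": 0,"wx": 0,"wy": 0,"wz": -0.9},
    {"dx": 0,"dy": 0,"dz": 0,"wx": 0,"wy": 0,"wz": -0.9},
    {"dx": 0,"dy": 0,"dz": 0,"wx": 0,"wy": 0,"wz": -0.9},
    {"dx": 0,"dy": 0,"dz": 0,"wx": 0,"wy": 0,"wz": -0.9},
    {"dx": 0,"dy": 0,"dz": 0,"wx": 0,"wy": 0,"wz": -0.9},
    {"dx": 0,"dy": 0,"dz": 0,"wx": 0,"wy": 0,"wz": -0.9},
    {"dx": 0,"dy": 0,"dz": 0,"wx": 0,"wy": 0,"wz": -0.6},
    {"dx": 0,"dy": 0,"dz": 0,"wx": 0,"wy": 0,"wz": 0},
  ],
  hand=1,
)

```text
clock: 2.55
tcp_pos: [0.4777, 0.0852, 0.171]
tcp_rot: [[-0.938, -0.346, -0.001], [-0.346, 0.938, -0.0], [0.001, 0.0, -1.0]]
wrist_force: [-0.5, 1.3, 0.8]
gripper_width: 0.0938
grip_force: 0.0
```

```bash
python3 - <<'E'
from h import *
import pickle
c=camera("scene");pickle.dump(c,open("sc.pkl","wb"))
cv2.imwrite("pics/sc.png",c["image"])
s=observe();print(s["tcp_pos"],s["tcp_rot"],s["joint_positions"])
E
```

```text
[0.47777456 0.08520741 0.17110668] [[-9.39151388e-01 -3.43501045e-01 -1.30499612e-03]
 [-3.43501358e-01  9.39152180e-01  1.69043401e-05]
 [ 1.21978329e-03  4.64143674e-04 -9.99999148e-01]] [ 5.95196942e-02 -5.64150903e-02  1.51764492e+00  9.50853081e-05
  1.68166450e+00 -1.86190874e+00]
```

View pics/sc.png

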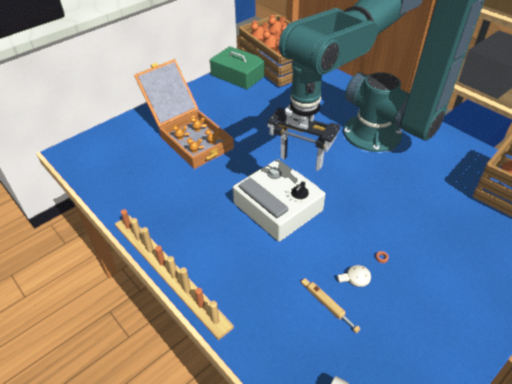

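The scene view shows the gripper hovering at about (303,163), above the dial at (299,189). I'll project the predicted dial and button positions into an enlarged crop to check the estimate.

```bash
python3 - <<'E'
from h import *
import pickle
c=pickle.load(open("sc.pkl","rb"))
K=c["intrinsics"];R=np.array(c["orientation"]);t=np.array(c["xyz"])
def pr(p):
    x=K@(R.T@(np.array(p)-t)); return x[:2]/x[2]
F=8;x0,y0=255,140
im=cv2.resize(c["image"][y0:y0+72,x0:x0+80],None,fx=F,fy=F,interpolation=cv2.INTER_CUBIC)
def mk(p,col):
    u=pr(p);a=((u-[x0,y0]+.5)*F).astype(int);cv2.drawMarker(im,tuple(map(int,a)),col,0,8,1)
D=np.array([.4765,.085]);B=np.array([.476,-.0245])
mk([*D,.1175],(0,0,255));mk([*B,.105],(0,0,255));mk([.4777,.0852,.171],(0,255,0))
for a in (.44,-.01,.28): mk([D[0]+.02*np.cos(a),D[1]+.02*np.sin(a),.1175],(0,255,255) if a==.44 else (255,0,255) if a==.28 else (255,255,0))
cv2.imwrite("pics/sc2.png",im)
E
```

```text
(no output)
```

View pics/sc2.png

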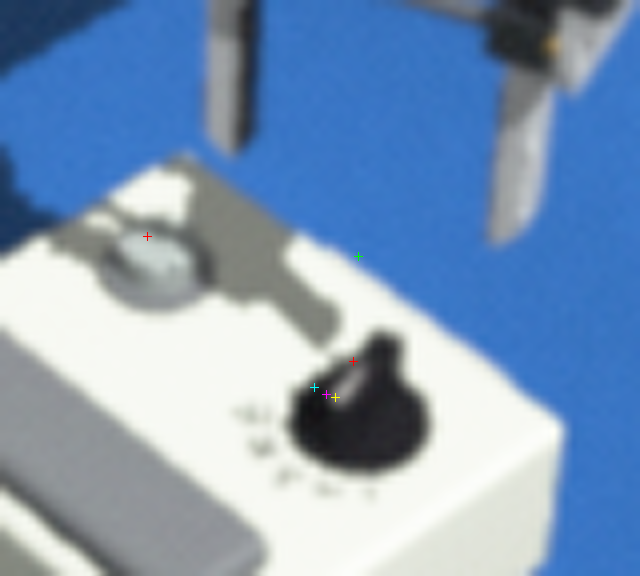

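```bash
python3 - <<'E'
from h import *
import pickle
c=pickle.load(open("sc.pkl","rb"));print(c["xyz"],c["intrinsics"][0,0])
q=lambda x,y,z=None:P(c,255+(x+.5)/8-.5,140+(y+.5)/8-.5,z).round(4)
for n,a in dict(btn=(152,253),btnr=(152,253,.105),skirt=(360,420,.0915),tail=(388,345,.1175),tailr=(388,345),nose=(340,408,.1175),line1=(358,375,.1175),line2=(338,405,.1175),corner=(560,430,.085),corner_r=(545,435),tipL=(232,150),tipR=(508,238)).items(): print(n,q(*a))
E
```

```text
[1.20594907 0.72816617 1.07935767] 465.39695156913757
btn [ 0.4828 -0.0145  0.1074]
btnr [ 0.481  -0.0163  0.105 ]
skirt [0.477  0.0911 0.0915]
tail [0.461  0.088  0.1175]
tailr [0.4605 0.0876 0.1168]
nose [0.4971 0.0987 0.1175]
line1 [0.4803 0.0914 0.1175]
line2 [0.4965 0.0972 0.1175]
corner [0.4217 0.1408 0.085 ]
corner_r [0.4258 0.1373 0.0825]
tipL [0.5019 0.0445 0.2095]
tipR [0.466  0.1419 0.2109]
```

Both cameras agree once the scene camera's offset, checked against the fingertips, is removed. The dial is at about (0.476, 0.085) with a nose yaw of about 0.3. I'll descend and close.

play_rows(
  commands=[
    {"dx": 0,"dy": 0,"dz": 0.5,"wx": 0,"wy": 0,"wz": 0},
    {"dx": 0,"dy": 0,"dz": 0.5,"wx": 0,"wy": 0,"wz": 0},
    {"dx": 0,"dy": 0,"dz": 0.5,"wx": 0,"wy": 0,"wz": 0},
    {"dx": 0,"dy": 0,"dz": 0.5,"wx": 0,"wy": 0,"wz": 0},
    {"dx": 0,"dy": 0,"dz": 0.3,"wx": 0,"wy": 0,"wz": 0},
    {"dx": 0,"dy": 0,"dz": 0.3,"wx": 0,"wy": 0,"wz": 0},
    {"dx": 0,"dy": 0,"dz": 0.2,"wx": 0,"wy": 0,"wz": 0},
    {"dx": 0,"dy": 0,"dz": 0.2,"wx": 0,"wy": 0,"wz": 0},
    {"dx": 0,"dy": 0,"dz": 0,"wx": 0,"wy": 0,"wz": 0},
    {"dx": 0,"dy": 0,"dz": 0,"wx": 0,"wy": 0,"wz": 0},
  ],
  hand=1,
)

```text
clock: 3.43
tcp_pos: [0.4783, 0.0852, 0.0968]
tcp_rot: [[-0.939, -0.345, 0.0], [-0.345, 0.939, 0.0], [-0.0, 0.0, -1.0]]
wrist_force: [0.3, 0.4, -0.3]
gripper_width: 0.0943
grip_force: 0.0
```

play_rows(
  commands=[
    {"dx": 0,"dy": 0,"dz": 0,"wx": 0,"wy": 0,"wz": 0},
    {"dx": 0,"dy": 0,"dz": 0,"wx": 0,"wy": 0,"wz": 0},
    {"dx": 0,"dy": 0,"dz": 0,"wx": 0,"wy": 0,"wz": 0},
    {"dx": 0,"dy": 0,"dz": 0,"wx": 0,"wy": 0,"wz": 0},
    {"dx": 0,"dy": 0,"dz": 0,"wx": 0,"wy": 0,"wz": 0},
    {"dx": 0,"dy": 0,"dz": 0,"wx": 0,"wy": 0,"wz": 0},
    {"dx": 0,"dy": 0,"dz": 0,"wx": 0,"wy": 0,"wz": 0},
    {"dx": 0,"dy": 0,"dz": 0,"wx": 0,"wy": 0,"wz": 0},
    {"dx": 0,"dy": 0,"dz": 0,"wx": 0,"wy": 0,"wz": 0},
    {"dx": 0,"dy": 0,"dz": 0,"wx": 0,"wy": 0,"wz": 0},
  ],
  hand=-1,
)

```text
clock: 4.27
tcp_pos: [0.4782, 0.0852, 0.0968]
tcp_rot: [[-0.939, -0.345, -0.0], [-0.345, 0.939, 0.0], [-0.0, 0.0, -1.0]]
wrist_force: [0.3, 1.0, -0.1]
gripper_width: 0.0308
grip_force: 0.0
```

play_rows(
  commands=[
    {"dx": 0,"dy": 0,"dz": 0,"wx": 0,"wy": 0,"wz": 0},
    {"dx": 0,"dy": 0,"dz": 0,"wx": 0,"wy": 0,"wz": 0},
    {"dx": 0,"dy": 0,"dz": 0,"wx": 0,"wy": 0,"wz": 0},
    {"dx": 0,"dy": 0,"dz": 0,"wx": 0,"wy": 0,"wz": 0},
    {"dx": 0,"dy": 0,"dz": 0,"wx": 0,"wy": 0,"wz": 0},
    {"dx": 0,"dy": 0,"dz": 0,"wx": 0,"wy": 0,"wz": 0},
    {"dx": 0,"dy": 0,"dz": 0,"wx": 0,"wy": 0,"wz": 0},
    {"dx": 0,"dy": 0,"dz": 0,"wx": 0,"wy": 0,"wz": 0},
    {"dx": 0,"dy": 0,"dz": 0,"wx": 0,"wy": 0,"wz": 0},
    {"dx": 0,"dy": 0,"dz": 0,"wx": 0,"wy": 0,"wz": 0},
  ],
  hand=-1,
)

```text
clock: 5.1
tcp_pos: [0.4782, 0.0852, 0.0968]
tcp_rot: [[-0.939, -0.345, 0.0], [-0.345, 0.939, 0.0], [-0.0, 0.0, -1.0]]
wrist_force: [0.1, -0.6, 0.6]
gripper_width: 0.0008
grip_force: 0.0
```

```bash
python3 - <<'E'
from h import *
import pickle
c=camera("scene");pickle.dump(c,open("sc.pkl","wb"))
t=camera("top")
F=6
a=cv2.resize(c["image"][110:210,250:350],None,fx=F/1.5,fy=F/1.5,interpolation=cv2.INTER_CUBIC)
b=cv2.resize(t["image"][155:255,170:270],None,fx=F/1.5,fy=F/1.5,interpolation=cv2.INTER_CUBIC)
cv2.imwrite("pics/sc3.png",np.hstack([a,b]))
E
```

```text
(no output)
```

View pics/sc3.png

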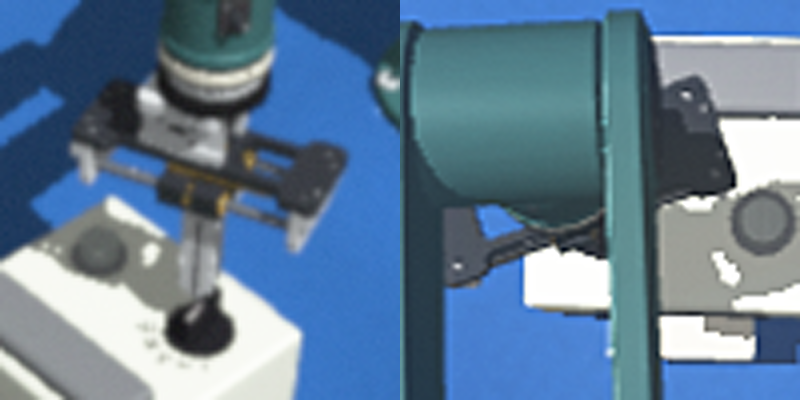

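The fingers are shut just above the bar, with the tip at about (200,288) in the left crop. The real tips therefore sit higher than the reported TCP z, so I'll measure the tip with the depth image.

```bash
python3 - <<'E'
from h import *
import pickle
c=pickle.load(open("sc.pkl","rb"))
for y in range(240,316,4):
  print(y,[P(c,250+(x+.5)/4-.5,110+(y+.5)/4-.5).round(3).tolist() for x in (190,200,210)])
K=c["intrinsics"];R=np.array(c["orientation"]);t=np.array(c["xyz"])
for p in ([.478,.085,.097],[.478,.085,.1175],[.478,.085,.13]):
  x=K@(R.T@(np.array(p)-t)); print(p,((x[:2]/x[2]-[250,110]+.5)*4).round())
E
```

```text
240 [[0.485, 0.083, 0.182], [0.487, 0.094, 0.19], [0.483, 0.1, 0.192]]
244 [[0.488, 0.085, 0.181], [0.486, 0.093, 0.185], [0.483, 0.1, 0.188]]
248 [[0.486, 0.085, 0.176], [0.483, 0.091, 0.179], [0.483, 0.1, 0.185]]
252 [[0.488, 0.086, 0.174], [0.486, 0.094, 0.178], [0.481, 0.099, 0.179]]
256 [[0.486, 0.085, 0.168], [0.483, 0.092, 0.171], [0.482, 0.1, 0.176]]
260 [[0.486, 0.085, 0.165], [0.484, 0.093, 0.168], [0.481, 0.099, 0.171]]
264 [[0.482, 0.082, 0.155], [0.485, 0.093, 0.165], [0.481, 0.099, 0.167]]
268 [[0.486, 0.086, 0.157], [0.484, 0.093, 0.16], [0.481, 0.1, 0.163]]
272 [[0.488, 0.088, 0.156], [0.484, 0.094, 0.158], [0.481, 0.1, 0.159]]
276 [[0.489, 0.089, 0.153], [0.486, 0.095, 0.155], [0.481, 0.101, 0.156]]
280 [[0.487, 0.087, 0.146], [0.485, 0.095, 0.151], [0.481, 0.101, 0.152]]
284 [[0.486, 0.087, 0.142], [0.486, 0.096, 0.148], [0.48, 0.1, 0.148]]
288 [[0.488, 0.089, 0.14], [0.484, 0.095, 0.142], [0.481, 0.101, 0.145]]
292 [[0.485, 0.086, 0.133], [0.485, 0.096, 0.139], [0.464, 0.087, 0.119]]
296 [[0.453, 0.058, 0.087], [0.471, 0.084, 0.118], [0.466, 0.089, 0.118]]
300 [[0.458, 0.063, 0.089], [0.477, 0.089, 0.121], [0.47, 0.092, 0.118]]
304 [[0.483, 0.085, 0.118], [0.479, 0.091, 0.12], [0.47, 0.093, 0.114]]
308 [[0.488, 0.09, 0.121], [0.484, 0.096, 0.122], [0.471, 0.094, 0.112]]
312 [[0.489, 0.091, 0.118], [0.484, 0.096, 0.119], [0.473, 0.097, 0.112]]
[0.478, 0.085, 0.097] [194. 321.]
[0.478, 0.085, 0.1175] [195. 302.]
[0.478, 0.085, 0.13] [196. 290.]
```

The tips are about 37 mm above the reported TCP, which was also true at the hover pose. I'll half-open, shift about 2 mm in +y, and go down another 33 mm, which puts the tip at about z 0.10.

play_rows(
  commands=[
    {"dx": -0.05,"dy": 0.08,"dz": 0,"wx": 0,"wy": 0,"wz": 0},
    {"dx": 0,"dy": 0,"dz": 0,"wx": 0,"wy": 0,"wz": 0},
    {"dx": 0,"dy": 0,"dz": 0,"wx": 0,"wy": 0,"wz": 0},
    {"dx": 0,"dy": 0,"dz": 0,"wx": 0,"wy": 0,"wz": 0},
    {"dx": 0,"dy": 0,"dz": 0,"wx": 0,"wy": 0,"wz": 0},
    {"dx": 0,"dy": 0,"dz": 0,"wx": 0,"wy": 0,"wz": 0},
    {"dx": 0,"dy": 0,"dz": 0,"wx": 0,"wy": 0,"wz": 0},
    {"dx": 0,"dy": 0,"dz": 0,"wx": 0,"wy": 0,"wz": 0},
    {"dx": 0,"dy": 0,"dz": 0,"wx": 0,"wy": 0,"wz": 0},
    {"dx": 0,"dy": 0,"dz": 0,"wx": 0,"wy": 0,"wz": 0},
  ],
  hand=0,
)

```text
clock: 6.03
tcp_pos: [0.4787, 0.0875, 0.0968]
tcp_rot: [[-0.939, -0.345, 0.0], [-0.345, 0.939, 0.0], [-0.0, 0.0, -1.0]]
wrist_force: [-0.4, 0.4, -0.2]
gripper_width: 0.047
grip_force: 0.0
```

play_rows(
  commands=[
    {"dx": 0,"dy": 0,"dz": 0.2,"wx": 0,"wy": 0,"wz": 0},
    {"dx": 0,"dy": 0,"dz": 0.2,"wx": 0,"wy": 0,"wz": 0},
    {"dx": 0,"dy": 0,"dz": 0.2,"wx": 0,"wy": 0,"wz": 0},
    {"dx": 0,"dy": 0,"dz": 0.2,"wx": 0,"wy": 0,"wz": 0},
    {"dx": 0,"dy": 0,"dz": 0.2,"wx": 0,"wy": 0,"wz": 0},
    {"dx": 0,"dy": 0,"dz": 0.1,"wx": 0,"wy": 0,"wz": 0},
    {"dx": 0,"dy": 0,"dz": 0.1,"wx": 0,"wy": 0,"wz": 0},
    {"dx": 0,"dy": 0,"dz": 0.1,"wx": 0,"wy": 0,"wz": 0},
    {"dx": 0,"dy": 0,"dz": 0,"wx": 0,"wy": 0,"wz": 0},
    {"dx": 0,"dy": 0,"dz": 0,"wx": 0,"wy": 0,"wz": 0},
  ],
  hand=0,
)

```text
clock: 6.87
tcp_pos: [0.4787, 0.0875, 0.0642]
tcp_rot: [[-0.939, -0.345, -0.0], [-0.345, 0.939, 0.0], [-0.0, 0.0, -1.0]]
wrist_force: [0.1, 0.0, 0.3]
gripper_width: 0.0469
grip_force: 0.0
```

play_rows(
  commands=[
    {"dx": 0,"dy": 0,"dz": 0,"wx": 0,"wy": 0,"wz": 0},
    {"dx": 0,"dy": 0,"dz": 0,"wx": 0,"wy": 0,"wz": 0},
    {"dx": 0,"dy": 0,"dz": 0,"wx": 0,"wy": 0,"wz": 0},
    {"dx": 0,"dy": 0,"dz": 0,"wx": 0,"wy": 0,"wz": 0},
    {"dx": 0,"dy": 0,"dz": 0,"wx": 0,"wy": 0,"wz": 0},
    {"dx": 0,"dy": 0,"dz": 0,"wx": 0,"wy": 0,"wz": 0},
    {"dx": 0,"dy": 0,"dz": 0,"wx": 0,"wy": 0,"wz": 0},
    {"dx": 0,"dy": 0,"dz": 0,"wx": 0,"wy": 0,"wz": 0},
    {"dx": 0,"dy": 0,"dz": 0,"wx": 0,"wy": 0,"wz": 0},
    {"dx": 0,"dy": 0,"dz": 0,"wx": 0,"wy": 0,"wz": 0},
  ],
  hand=-1,
)

```text
clock: 7.7
tcp_pos: [0.4781, 0.0885, 0.0644]
tcp_rot: [[-0.939, -0.345, -0.001], [-0.345, 0.939, 0.002], [0.0, 0.002, -1.0]]
wrist_force: [-2.6, 4.1, 2.2]
gripper_width: 0.0139
grip_force: 30.0
```

Gripped at 13.9 mm, which is the bar. Next is the turn clockwise by about 46.5°.

play_rows(
  commands=[
    {"dx": 0,"dy": 0.06,"dz": 0,"wx": 0,"wy": 0,"wz": 0},
    {"dx": 0,"dy": 0,"dz": 0,"wx": 0,"wy": 0,"wz": 0.9},
    {"dx": 0,"dy": 0,"dz": 0,"wx": 0,"wy": 0,"wz": 0.9},
    {"dx": 0,"dy": 0,"dz": 0,"wx": 0,"wy": 0,"wz": 0.9},
    {"dx": 0,"dy": 0,"dz": 0,"wx": 0,"wy": 0,"wz": 0.9},
    {"dx": 0,"dy": 0,"dz": 0,"wx": 0,"wy": 0,"wz": 0.9},
    {"dx": 0,"dy": 0,"dz": 0,"wx": 0,"wy": 0,"wz": 0.9},
    {"dx": 0,"dy": 0,"dz": 0,"wx": 0,"wy": 0,"wz": 0.9},
    {"dx": 0,"dy": 0,"dz": 0,"wx": 0,"wy": 0,"wz": 0.9},
    {"dx": 0,"dy": 0,"dz": 0,"wx": 0,"wy": 0,"wz": 0.55},
  ],
  hand=-1,
)

```text
clock: 8.53
tcp_pos: [0.4781, 0.087, 0.0644]
tcp_rot: [[-0.894, 0.448, -0.0], [0.448, 0.894, -0.004], [-0.002, -0.004, -1.0]]
wrist_force: [-2.6, -2.9, 2.2]
gripper_width: 0.0135
grip_force: 30.0
```

play_rows(
  commands=[
    {"dx": 0,"dy": 0,"dz": 0,"wx": 0,"wy": 0,"wz": 0},
    {"dx": 0,"dy": 0,"dz": 0,"wx": 0,"wy": 0,"wz": 0},
    {"dx": 0,"dy": 0,"dz": 0,"wx": 0,"wy": 0,"wz": 0},
    {"dx": 0,"dy": 0,"dz": 0,"wx": 0,"wy": 0,"wz": 0},
    {"dx": 0,"dy": 0,"dz": 0,"wx": 0,"wy": 0,"wz": 0},
    {"dx": 0,"dy": 0,"dz": 0,"wx": 0,"wy": 0,"wz": 0},
    {"dx": 0,"dy": 0,"dz": 0,"wx": 0,"wy": 0,"wz": 0},
    {"dx": 0,"dy": 0,"dz": 0,"wx": 0,"wy": 0,"wz": 0},
    {"dx": 0,"dy": 0,"dz": 0,"wx": 0,"wy": 0,"wz": 0},
    {"dx": 0,"dy": 0,"dz": 0,"wx": 0,"wy": 0,"wz": 0},
  ],
  hand=0,
)

```text
clock: 9.37
tcp_pos: [0.4781, 0.0889, 0.0643]
tcp_rot: [[-0.896, 0.444, 0.0], [0.444, 0.896, 0.0], [-0.0, 0.0, -1.0]]
wrist_force: [-0.2, 0.4, -0.8]
gripper_width: 0.0467
grip_force: 0.0
```

play_rows(
  commands=[
    {"dx": 0,"dy": 0,"dz": -0.4,"wx": 0,"wy": 0,"wz": 0},
    {"dx": 0,"dy": 0,"dz": -0.7,"wx": 0,"wy": 0,"wz": 0},
    {"dx": 0,"dy": 0,"dz": -0.7,"wx": 0,"wy": 0,"wz": 0},
    {"dx": 0,"dy": 0,"dz": -0.7,"wx": 0,"wy": 0,"wz": 0},
    {"dx": -0.32,"dy": -0.67,"dz": 0,"wx": 0,"wy": 0,"wz": 0},
    {"dx": -0.32,"dy": -0.67,"dz": 0,"wx": 0,"wy": 0,"wz": 0},
    {"dx": -0.32,"dy": -0.67,"dz": 0,"wx": 0,"wy": 0,"wz": 0},
    {"dx": -0.32,"dy": -0.67,"dz": 0,"wx": 0,"wy": 0,"wz": 0},
    {"dx": -0.32,"dy": -0.67,"dz": 0,"wx": 0,"wy": 0,"wz": 0},
    {"dx": -0.32,"dy": -0.67,"dz": 0,"wx": 0,"wy": 0,"wz": 0},
  ],
  hand=-1,
)

```text
clock: 10.2
tcp_pos: [0.4768, -0.0233, 0.1278]
tcp_rot: [[-0.896, 0.443, 0.001], [0.443, 0.896, -0.0], [-0.001, 0.0, -1.0]]
wrist_force: [0.9, 0.2, 0.2]
gripper_width: 0.0007
grip_force: 0.0
```

```bash
python3 - <<'E'
from h import *
import pickle
c=camera("scene");pickle.dump(c,open("sc.pkl","wb"));t=camera("top")
a=cv2.resize(c["image"][120:220,230:330],None,fx=6,fy=6,interpolation=cv2.INTER_CUBIC)
cv2.imwrite("pics/sc4.png",a)
s=observe();print(s["clock"],s["tcp_pos"],s["gripper_width"])
E
```

```text
10.3 [ 0.47682065 -0.02446105  0.12764164] 0.00043811430424980257
```

View pics/sc4.png

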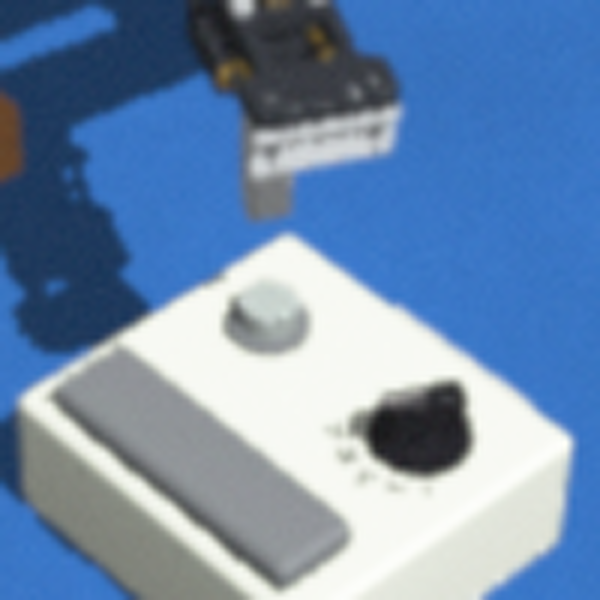

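The fingers are shut with the tip near (268,218), above the button face at (268,302). The dial bar runs from its tail at (452,390) to its nose near (375,412). I'll check the dial angle and the tip position numerically.

```bash
python3 - <<'E'
from h import *
import pickle
c=pickle.load(open("sc.pkl","rb"))
q=lambda x,y,z=None:P(c,230+(x+.5)/6-.5,120+(y+.5)/6-.5,z)
K=c["intrinsics"];R=np.array(c["orientation"]);t=np.array(c["xyz"])
def pr(p):
    x=K@(R.T@(np.array(p)-t)); return ((x[:2]/x[2]-[230,120]+.5)*6).round()
a,b=q(452,390,.1175),q(385,400,.1175);print(a,b,np.arctan2(*(b-a)[1::-1]))
D=np.array([.479,.0915])
for ang in (0,-.23,-.46,-.69,-.91): print(ang,[pr([D[0]+r*np.cos(ang),D[1]+r*np.sin(ang),.1175]).tolist() for r in (-.02,.0,.02)], pr([D[0]+.035*np.cos(ang),D[1]+.035*np.sin(ang),.085]))
print("btn",q(268,300),q(268,300,.105))
for y in (190,200,208,214): print(y,q(268,y))
tp=q(268,206); 
a=cv2.resize(c["image"][175:205,280:315],None,fx=16,fy=16,interpolation=cv2.INTER_CUBIC);cv2.imwrite("pics/sc5.png",cv2.convertScaleAbs(a,alpha=1.8,beta=10))
E
```

```text
[0.46279094 0.09718282 0.1175    ] [0.49156119 0.07984714 0.1175    ] -0.5422964673670507
0 [[449.0, 381.0], [421.0, 400.0], [392.0, 420.0]] [367. 482.]
-0.23 [[455.0, 386.0], [421.0, 400.0], [386.0, 415.0]] [357. 472.]
-0.46 [[460.0, 392.0], [421.0, 400.0], [382.0, 409.0]] [350. 462.]
-0.69 [[462.0, 399.0], [421.0, 400.0], [380.0, 402.0]] [347. 450.]
-0.91 [[462.0, 405.0], [421.0, 400.0], [380.0, 396.0]] [347. 439.]
btn [ 0.47784328 -0.0166673   0.10938981] [ 0.47454807 -0.02003821  0.105     ]
190 [ 0.48290542 -0.01286308  0.188375  ]
200 [ 0.48318752 -0.01245317  0.18237205]
208 [ 0.48252201 -0.01303782  0.17643103]
214 [ 0.48398124 -0.01146956  0.17440618]
```

View pics/sc5.png

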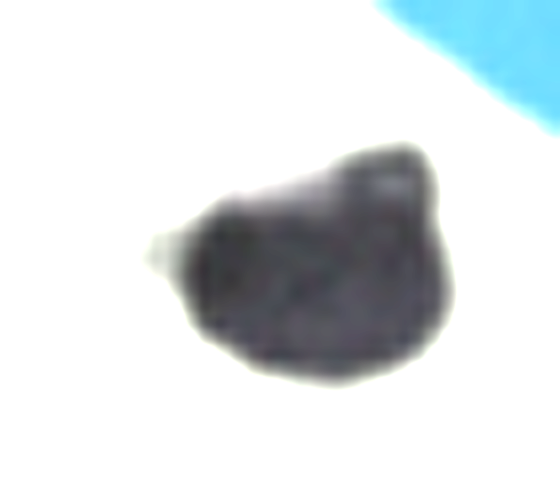

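The white line's slope matches a nose yaw of −0.46, which is four dots. The next step is to go down to just above the button and probe by force.

play_rows(
  commands=[
    {"dx": 0,"dy": 0,"dz": 0.4,"wx": 0,"wy": 0,"wz": 0},
    {"dx": 0,"dy": 0,"dz": 0.4,"wx": 0,"wy": 0,"wz": 0},
    {"dx": 0,"dy": 0,"dz": 0.4,"wx": 0,"wy": 0,"wz": 0},
    {"dx": 0,"dy": 0,"dz": 0.3,"wx": 0,"wy": 0,"wz": 0},
    {"dx": 0,"dy": 0,"dz": 0.3,"wx": 0,"wy": 0,"wz": 0},
    {"dx": 0,"dy": 0,"dz": 0.2,"wx": 0,"wy": 0,"wz": 0},
    {"dx": 0,"dy": 0,"dz": 0.1,"wx": 0,"wy": 0,"wz": 0},
    {"dx": 0,"dy": 0,"dz": 0.08,"wx": 0,"wy": 0,"wz": 0},
    {"dx": 0,"dy": 0,"dz": 0,"wx": 0,"wy": 0,"wz": 0},
    {"dx": 0,"dy": 0,"dz": 0,"wx": 0,"wy": 0,"wz": 0},
  ],
  hand=-1,
)

```text
clock: 11.13
tcp_pos: [0.4769, -0.0224, 0.0726]
tcp_rot: [[-0.896, 0.444, 0.001], [0.444, 0.896, -0.0], [-0.001, 0.0, -1.0]]
wrist_force: [0.7, 0.2, 0.3]
gripper_width: 0.0003
grip_force: 0.0
```

play_rows(
  commands=[
    {"dx": 0,"dy": 0,"dz": 0.04,"wx": 0,"wy": 0,"wz": 0},
    {"dx": 0,"dy": 0,"dz": 0.04,"wx": 0,"wy": 0,"wz": 0},
    {"dx": 0,"dy": 0,"dz": 0,"wx": 0,"wy": 0,"wz": 0},
    {"dx": 0,"dy": 0,"dz": 0,"wx": 0,"wy": 0,"wz": 0},
    {"dx": 0,"dy": 0,"dz": 0,"wx": 0,"wy": 0,"wz": 0},
    {"dx": 0,"dy": 0,"dz": 0,"wx": 0,"wy": 0,"wz": 0},
    {"dx": 0,"dy": 0,"dz": 0,"wx": 0,"wy": 0,"wz": 0},
    {"dx": 0,"dy": 0,"dz": 0,"wx": 0,"wy": 0,"wz": 0},
    {"dx": 0,"dy": 0,"dz": 0,"wx": 0,"wy": 0,"wz": 0},
    {"dx": 0,"dy": 0,"dz": 0,"wx": 0,"wy": 0,"wz": 0},
  ],
  hand=-1,
)

```text
clock: 11.97
tcp_pos: [0.4767, -0.0224, 0.0703]
tcp_rot: [[-0.896, 0.444, 0.0], [0.444, 0.896, 0.0], [-0.0, 0.0, -1.0]]
wrist_force: [0.3, 0.3, 0.7]
gripper_width: 0.0007
grip_force: 0.5
```

play_rows(
  commands=[
    {"dx": 0,"dy": 0,"dz": 0.04,"wx": 0,"wy": 0,"wz": 0},
    {"dx": 0,"dy": 0,"dz": 0.04,"wx": 0,"wy": 0,"wz": 0},
    {"dx": 0,"dy": 0,"dz": 0,"wx": 0,"wy": 0,"wz": 0},
    {"dx": 0,"dy": 0,"dz": 0,"wx": 0,"wy": 0,"wz": 0},
    {"dx": 0,"dy": 0,"dz": 0,"wx": 0,"wy": 0,"wz": 0},
    {"dx": 0,"dy": 0,"dz": 0,"wx": 0,"wy": 0,"wz": 0},
    {"dx": 0,"dy": 0,"dz": 0,"wx": 0,"wy": 0,"wz": 0},
    {"dx": 0,"dy": 0,"dz": 0,"wx": 0,"wy": 0,"wz": 0},
    {"dx": 0,"dy": 0,"dz": 0,"wx": 0,"wy": 0,"wz": 0},
    {"dx": 0,"dy": 0,"dz": 0,"wx": 0,"wy": 0,"wz": 0},
  ],
  hand=-1,
)

```text
clock: 12.8
tcp_pos: [0.4767, -0.0224, 0.0683]
tcp_rot: [[-0.896, 0.444, 0.0], [0.444, 0.896, 0.0], [-0.0, 0.0, -1.0]]
wrist_force: [1.0, -1.3, 0.6]
gripper_width: 0.0005
grip_force: 0.8
```

play_rows(
  commands=[
    {"dx": 0,"dy": 0,"dz": 0.04,"wx": 0,"wy": 0,"wz": 0},
    {"dx": 0,"dy": 0,"dz": 0,"wx": 0,"wy": 0,"wz": 0},
    {"dx": 0,"dy": 0,"dz": 0,"wx": 0,"wy": 0,"wz": 0},
    {"dx": 0,"dy": 0,"dz": 0,"wx": 0,"wy": 0,"wz": 0},
    {"dx": 0,"dy": 0,"dz": 0,"wx": 0,"wy": 0,"wz": 0},
    {"dx": 0,"dy": 0,"dz": 0,"wx": 0,"wy": 0,"wz": 0},
    {"dx": 0,"dy": 0,"dz": 0,"wx": 0,"wy": 0,"wz": 0},
    {"dx": 0,"dy": 0,"dz": 0,"wx": 0,"wy": 0,"wz": 0},
    {"dx": 0,"dy": 0,"dz": 0,"wx": 0,"wy": 0,"wz": 0},
    {"dx": 0,"dy": 0,"dz": 0,"wx": 0,"wy": 0,"wz": 0},
  ],
  hand=-1,
)

```text
clock: 13.63
tcp_pos: [0.4767, -0.0224, 0.0673]
tcp_rot: [[-0.896, 0.444, 0.0], [0.444, 0.896, 0.0], [-0.0, 0.0, -1.0]]
wrist_force: [0.4, -0.6, 2.2]
gripper_width: 0.0001
grip_force: 0.9
```

play_rows(
  commands=[
    {"dx": 0,"dy": 0,"dz": 0.04,"wx": 0,"wy": 0,"wz": 0},
    {"dx": 0,"dy": 0,"dz": 0,"wx": 0,"wy": 0,"wz": 0},
    {"dx": 0,"dy": 0,"dz": 0,"wx": 0,"wy": 0,"wz": 0},
    {"dx": 0,"dy": 0,"dz": 0,"wx": 0,"wy": 0,"wz": 0},
    {"dx": 0,"dy": 0,"dz": 0,"wx": 0,"wy": 0,"wz": 0},
    {"dx": 0,"dy": 0,"dz": 0,"wx": 0,"wy": 0,"wz": 0},
    {"dx": 0,"dy": 0,"dz": 0,"wx": 0,"wy": 0,"wz": 0},
    {"dx": 0,"dy": 0,"dz": 0,"wx": 0,"wy": 0,"wz": 0},
    {"dx": 0,"dy": 0,"dz": 0,"wx": 0,"wy": 0,"wz": 0},
    {"dx": 0,"dy": 0,"dz": 0,"wx": 0,"wy": 0,"wz": 0},
  ],
  hand=-1,
)

```text
clock: 14.47
tcp_pos: [0.4766, -0.0224, 0.0663]
tcp_rot: [[-0.896, 0.444, 0.0], [0.444, 0.896, 0.0], [-0.0, 0.0, -1.0]]
wrist_force: [-0.3, -0.8, 3.4]
gripper_width: 0.0005
grip_force: 1.7
```

```bash
cat > f.py <<'E'
from h import *
L=[]
for i in range(4): camera("top"); s=observe(); L.append([*s["wrist_force"],s["tcp_pos"][2]*1000,*np.array(s["tau"])[1:3]])
print(s["clock"],np.mean(L,0).round(2),np.std(L,0).round(2))
E
python3 f.py
```

```text
14.6667 [  0.56  -0.63   3.36  66.34 -26.02 -26.95] [0.08 0.66 0.25 0.01 0.02 0.02]
```

play_rows(
  commands=[
    {"dx": 0,"dy": 0,"dz": 0.02,"wx": 0,"wy": 0,"wz": 0},
    {"dx": 0,"dy": 0,"dz": 0,"wx": 0,"wy": 0,"wz": 0},
    {"dx": 0,"dy": 0,"dz": 0,"wx": 0,"wy": 0,"wz": 0},
    {"dx": 0,"dy": 0,"dz": 0,"wx": 0,"wy": 0,"wz": 0},
    {"dx": 0,"dy": 0,"dz": 0,"wx": 0,"wy": 0,"wz": 0},
    {"dx": 0,"dy": 0,"dz": 0,"wx": 0,"wy": 0,"wz": 0},
    {"dx": 0,"dy": 0,"dz": 0,"wx": 0,"wy": 0,"wz": 0},
    {"dx": 0,"dy": 0,"dz": 0,"wx": 0,"wy": 0,"wz": 0},
    {"dx": 0,"dy": 0,"dz": 0,"wx": 0,"wy": 0,"wz": 0},
    {"dx": 0,"dy": 0,"dz": 0,"wx": 0,"wy": 0,"wz": 0},
  ],
  hand=-1,
)

```text
clock: 15.5
tcp_pos: [0.4767, -0.0225, 0.0662]
tcp_rot: [[-0.896, 0.444, 0.0], [0.444, 0.896, -0.0], [-0.0, 0.0, -1.0]]
wrist_force: [0.1, 0.9, 4.4]
gripper_width: 0.0003
grip_force: 2.6
```

```bash
python3 f.py
```

```text
15.7 [ -0.25  -0.35   5.13  66.21 -25.23 -26.45] [0.22 0.76 0.5  0.01 0.   0.  ]
```

Firm at the halfway stop: a 0.5 mm command moved it only 0.1 mm, at 5.1 N, and it has been held there for well over a second. Now the full press.

play_rows(
  commands=[
    {"dx": 0,"dy": 0,"dz": 0.07,"wx": 0,"wy": 0,"wz": 0},
    {"dx": 0,"dy": 0,"dz": 0.07,"wx": 0,"wy": 0,"wz": 0},
    {"dx": 0,"dy": 0,"dz": 0.07,"wx": 0,"wy": 0,"wz": 0},
    {"dx": 0,"dy": 0,"dz": 0.07,"wx": 0,"wy": 0,"wz": 0},
    {"dx": 0,"dy": 0,"dz": 0.07,"wx": 0,"wy": 0,"wz": 0},
    {"dx": 0,"dy": 0,"dz": 0,"wx": 0,"wy": 0,"wz": 0},
    {"dx": 0,"dy": 0,"dz": 0,"wx": 0,"wy": 0,"wz": 0},
    {"dx": 0,"dy": 0,"dz": 0,"wx": 0,"wy": 0,"wz": 0},
    {"dx": 0,"dy": 0,"dz": 0,"wx": 0,"wy": 0,"wz": 0},
    {"dx": 0,"dy": 0,"dz": 0,"wx": 0,"wy": 0,"wz": 0},
  ],
  hand=-1,
)

```text
clock: 16.53
tcp_pos: [0.4769, -0.0225, 0.0613]
tcp_rot: [[-0.896, 0.443, 0.002], [0.443, 0.896, -0.0], [-0.002, 0.0, -1.0]]
wrist_force: [-6.9, 0.2, 20.4]
gripper_width: 0.0005
grip_force: 10.4
```

It went 5 mm past the halfway stop to a firm bottom at 20 N, so it is fully down. I'll release and retreat upward.

play_rows(
  commands=[
    {"dx": 0,"dy": 0,"dz": -0.2,"wx": 0,"wy": 0,"wz": 0},
    {"dx": 0,"dy": 0,"dz": -0.3,"wx": 0,"wy": 0,"wz": 0},
    {"dx": 0,"dy": 0,"dz": -0.5,"wx": 0,"wy": 0,"wz": 0},
    {"dx": 0,"dy": 0,"dz": -0.6,"wx": 0,"wy": 0,"wz": 0},
    {"dx": 0,"dy": 0,"dz": -0.6,"wx": 0,"wy": 0,"wz": 0},
    {"dx": 0,"dy": 0,"dz": -0.6,"wx": 0,"wy": 0,"wz": 0},
    {"dx": 0,"dy": 0,"dz": -0.4,"wx": 0,"wy": 0,"wz": 0},
    {"dx": 0,"dy": 0,"dz": 0,"wx": 0,"wy": 0,"wz": 0},
    {"dx": 0,"dy": 0,"dz": 0,"wx": 0,"wy": 0,"wz": 0},
    {"dx": 0,"dy": 0,"dz": 0,"wx": 0,"wy": 0,"wz": 0},
  ],
  hand=-1,
)

```text
clock: 17.37
tcp_pos: [0.4757, -0.0222, 0.1356]
tcp_rot: [[-0.896, 0.443, -0.003], [0.443, 0.896, 0.001], [0.003, -0.001, -1.0]]
wrist_force: [0.6, -0.8, -0.2]
gripper_width: 0.0003
grip_force: 0.0
```

```bash
python3 - <<'E'
from h import *
c=camera("scene")
cv2.imwrite("pics/end.png",cv2.resize(c["image"][120:220,230:330],None,fx=6,fy=6,interpolation=cv2.INTER_CUBIC))
E
```

```text
(no output)
```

View pics/end.png

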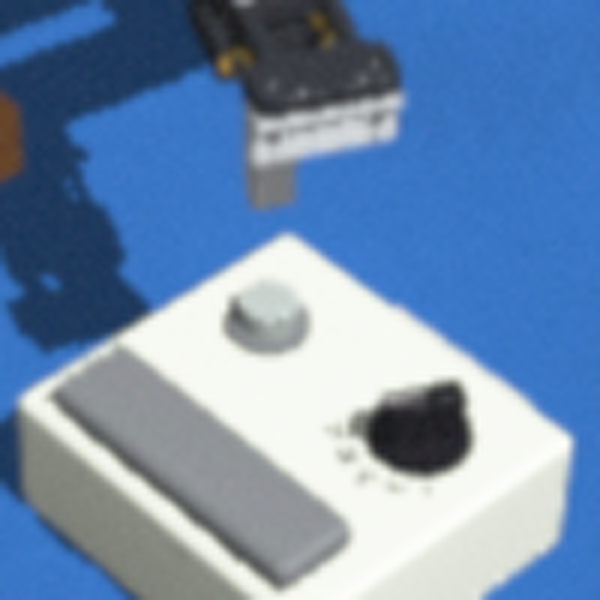

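The button is back up at (268,302), the dial is unchanged on four dots, and the gripper is clear with its tip at (270,208).

```bash
python3 -c "
from bench import *
print(sign_off())"
```

```text
the job is handed in; nothing more can be done
None
```

I turned the dial to four dots, held the button at its halfway stop for over a second, pressed it fully down and released it, then handed the job in at about 17 s; the hand-in did not report a verdict.

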